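# Fit the citrus cone in the juicer's collet

### The arm

A 7-joint arm with a two-finger parallel gripper is mounted at the origin on the work surface. World frame = base frame: x ahead of the robot, y to its left, z up, the work surface at z = 0. Lengths are in mm, angles in rad, forces in N, time in s.
With the tool pointing down it reaches from about 400 to 875 mm from the base axis. Payload 4.4 kg.
Tool frame: the origin (TCP) lies midway between the tips of the shut fingers; the grasp point (between the pads) lies 19 mm behind it; z points along the fingers, y is the line along which they close (so a half turn about z gives the same grasp; the last joint's range is limited). The gripper opens to 85 mm and grips with 20 to 120 N. Pads are 22 mm wide; open, the fingers measure 114 mm over their backs; the gripper's body (76 mm by 85 mm) begins 54 mm behind the grasp point. The pads swing forward as they close: fully open they stand 13 mm farther back than shut.
Start: joints at [1.068, 0.628, 0.038, 1.517, -0.027, 0.996, -0.02], TCP at [275.006, -588.973, 231.313] pointing down, gripper open.
Joint ranges: [-3.06, 3.06], [-0.37, 2.12], [-1.25, 1.32], [0.18, 2.47], [-1.1, 4.24], [0.23, 1.98], [-2.94, 2.94]. Speed limits (rad/s): [2.57, 2.57, 3.14, 3.14, 3.14, 3.14, 3.14].

### API

Orientations are given as [roll, pitch, yaw] about the fixed x, y, z axes, in that order (R = Rz(yaw) Ry(pitch) Rx(roll)).
In Python, from cell import ctrl gives the robot as it stands.
- The arm moves only by the shell command python3 -m handwheel 'ROWS'. ROWS is JSON, a list of rows, each a list of 3 entries, a list of its own where there are three numbers: the turn, a rotation vector about the tool's x, y, z in degrees, then the shift along the tool's x, y, z in m, then the closure, from 0 (fully open) to 1 (shut). A call has 1 to 5 rows; each row shifts and turns the commanded pose from where the row before left it, along the tool's axes as they then stand; what a row does not reach is not made up. A row lasts 1/12 s, in which the tool goes at most 41.7 mm and 7.16 degrees, less where a joint would pass 70% of its speed; a pose out of reach is approached as far as the arm can. A call is refused whole if a number of a shift passes 0.0417 or a number of a turn 7.16, either way. A call with a gripper value outside its range is refused whole. The fingers move at their own pace and stop on an object; the grip force is fixed at half the most. Time passes only in rows, so rows that do not move let the fingers close. It gives the time, the measured TCP pose, the force, the opening and the grip force at its end, in the units of the state.
- ctrl.read_state(): the state, without advancing time (a new reading comes with each control period).
- ctrl.get_image(name): name is "scene" or "side" or "wrist"; returns a dict with "pixels" (400x640x3 uint8, red, green, blue), "fx", "fy", "cx", "cy" (pixels), "pose" (4x4, takes a point from camera to world coordinates); the wrist camera has in their place "T_tool_cam" (4x4, takes a point from camera to tool coordinates, whose origin is the TCP and whose axes are the flange's). Camera axes: x right, y up, looking along -z (the intrinsics and any distortion apply to the point x, -y, -z); pixel columns grow to the right and rows downward; lengths in mm; the calibration is good to about 2 mm. A picture is of the moment at which its call begins: read the wrist's pose just before it. There is no depth.
- ctrl.finish_job(): hands the job in; it is judged then, once.
The state is a dict: "clock": time; "qpos": joint angles; "qd": joint speeds; "tau": joint torques, N m; "eef_pos": TCP position; "tool_rot": TCP orientation; "force": force on the tool from outside, world axes, zero at the start; "torque": the same for the moment, N m; "width": finger opening in mm; "gripper_force": force on a finger pad.
Only numpy, scipy, OpenCV 4.12 (cv2) and the standard library are available. Lean on these libraries where they do the work, as an engineer would, in place of code of your own. Each camera call takes 0.05 s, during which the arm holds its last target. There are 200 camera calls.

### The job

Take the ridged citrus cone out of the wooden block and set its steel shank upright and fully home in the juicer's collet. Let go of it, then swing the lever of the collet nut clockwise (seen from above) until you feel the jaws grip the shank firmly, but do not force the nut: overtightening cracks the collet. Leave everything else on the counter where it is.

Things in the scene. Friction and masses are not known exactly. Their poses are not given: they have to be found in the camera images.
- reamer_grip (a point): The citrus cone (white plastic, ridged, pointed top, about 90 g): point on its axis half-way up the straight barrel to grasp, which is 28 mm tall, 34 mm wide (37 over its ridges). z is its axis, up. The cone's top is 32 mm above this point; the underside of its flange (38 mm wide, 4 mm thick) 18 mm below. At the start it stands in a hole of the wooden block, flange on the block's top.
- reamer_foot (a point): Foot of the citrus cone's steel shank, middle of its lower end, 63 mm below reamer_grip; z is the cone's axis, up. The shank is 10 mm thick, 45 mm long, with a 3 mm bevel at the foot: lift the cone at least 50 mm to clear the block.
- disc_mid (a point): Another attachment, to be left alone: a white flat disc head 52 mm wide on a 28 mm neck, 24 mm tall, standing in the block's other hole; this point is on its axis, 12 mm above the block's top.
- block: Fixed wooden block, 70 mm (x) by 190 mm (y) by 50 mm tall; origin: centre of its underside. Two holes 13.5 mm wide at its own y = -55 and +55 mm; the cone stands in either one, the disc attachment in the other.
- drive: Fixed juicer base: round white drum 148 mm wide, 73 mm tall, with the steel collet and its nut in the middle of its top; origin: centre of its underside, z up.
- collet_mouth (a point): On the bore's axis, level with the top of the jaws, 38 mm above the bore's floor.
- lever_post (a point): Upright black post at the end of the nut's lever, 12 mm thick, 46 mm tall; point on its axis, 29 mm above its foot, 17 mm below its top. It goes round the collet's axis at a radius of 80 mm; clockwise from above tightens. Two fingers about 20 mm apart, set over the post and turned with the lever, move it well.
- nut: Knurled steel ring nut round the collet, with the lever; origin on the collet's axis. The turn needed before the jaws touch the shank differs, 0.4 to 1.25 rad, and cannot be seen. The post swings freely at a steady push of about 5 N; once the jaws bear, the push rises within 10 mm of path. Stop when it is about 3 N above the free push: under 2 N is too loose, over 5 N too tight. The nut stays where left.
- scale: Fixed grey kitchen scale 200 by 170 mm, 28 mm tall, a bystander.
- tier_low: Lower of two stacked steel steamer tiers, 200 mm wide, 70 mm tall each, a bystander.
- tier_top: Upper steamer tier, a bystander.
- bowl: Cobalt ceramic bowl 150 mm wide, 65 mm tall, a bystander.
- jar: Lidded glass jar 80 mm wide, 120 mm tall, a bystander.
- spoon: Wooden spoon 260 mm long, a bystander.
- scale_button (a joint): Press button of the scale (m, 0 = up, 0.003 = pressed), to be left alone.
- bore_floor (a point): The steel collet on the drum: this point is the middle of the bore's floor, z up along the bore. The lower 25 mm of the bore is 12 mm wide with a 2 mm bevel at its mouth; above it, 26 to 38 mm over the floor, stand three jaws at equal angles, open at the start 2 to 6 mm clear of the shank. Shank home: its foot is on the floor and the flange 7 mm above the jaws.
There are look-alikes about, which are no part of the job. Leave any green look-alike of the part that bears reamer_grip alone.

How it is judged:
By the outcome, as a careful person would: the job done as asked, in the order asked, and still so for the second after the job is handed in, with the robot touching nothing.
It also fails if it takes over 72 s, if anything falls off the work surface, if the arm or the gripper's body presses on something with over 40 N, if the wrist force passes 120 N, or if a joint passes its speed limit or range.

## Working session

There is one attempt and no reset: what is moved stays moved. The work goes in short steps, Python scripts to look and compute and a shell command to move; the robot and the scene stay as the last step left them, time stands still between calls to the robot, and variables do not carry over. Pictures are saved under pics/ and viewed, at most 10 in all, crops included, and the job is handed in when it is done.

```bash
ls; mkdir -p pics; cat > h.py <<'E'
import numpy as np, cv2
from scipy.spatial.transform import Rotation as R
from cell import ctrl
def snap(name,fn):
    s=ctrl.read_state(); im=ctrl.get_image(name)
    cv2.imwrite('pics/'+fn+'.png',im['pixels'][:,:,::-1])
    if name=='wrist':
        T=np.eye(4);T[:3,:3]=R.from_euler('xyz',s['tool_rot']).as_matrix();T[:3,3]=s['eef_pos'];P=T@np.array(im['T_tool_cam'])
    else: P=np.array(im['pose'])
    np.savez('pics/'+fn+'.npz',P=P,k=[im['fx'],im['fy'],im['cx'],im['cy']]);return im
def ray(fn,u,v):
    d=np.load('pics/'+fn+'.npz');P=d['P'];fx,fy,cx,cy=d['k']
    r=P[:3,:3]@np.array([(u-cx)/fx,-(v-cy)/fy,-1]);return P[:3,3],r/np.linalg.norm(r)
def atz(fn,u,v,z):
    o,r=ray(fn,u,v);return o+r*(z-o[2])/r[2]
def tri(*obs):
    A=0;b=0
    for f,u,v in obs:
        o,r=ray(f,u,v);M=np.eye(3)-np.outer(r,r);A=A+M;b=b+M@o
    p=np.linalg.solve(A,b);return p,[float(np.linalg.norm((np.eye(3)-np.outer(ray(*q)[1],ray(*q)[1]))@(p-ray(*q)[0]))) for q in obs]
def proj(fn,p):
    d=np.load('pics/'+fn+'.npz');P=d['P'];fx,fy,cx,cy=d['k'];c=P[:3,:3].T@(np.array(p)-P[:3,3])
    return cx+fx*c[0]/-c[2],cy-fy*c[1]/-c[2]
E
python3 - <<'E'
from h import *
for n in('scene','side','wrist'):
    im=snap(n,n+'0');print({k:v for k,v in im.items() if k not in('pixels',)})
s=ctrl.read_state();print(s)
a=cv2.imread('pics/scene0.png');b=cv2.imread('pics/side0.png')
E
```

```text
pics
{'fx': 438.89561809742037, 'fy': 438.89561809742037, 'cx': 311.71068970749496, 'cy': 194.5878923779666, 'pose': array([[ 7.10284595e-01, -5.51909197e-01,  4.36911927e-01,
         1.13669599e+03],
       [ 7.03912588e-01,  5.55410303e-01, -4.42748758e-01,
        -5.95028948e+02],
       [ 1.69172551e-03,  6.22025428e-01,  7.82995214e-01,
         1.14431874e+03],
       [ 0.00000000e+00,  0.00000000e+00,  0.00000000e+00,
         1.00000000e+00]])}
{'fx': 369.5256753462744, 'fy': 369.5256753462744, 'cx': 319.2785872942737, 'cy': 201.57020425268166, 'pose': array([[-8.14621669e-01,  3.83573841e-01, -4.35043268e-01,
         5.57219826e+01],
       [-5.79709515e-01, -5.15044102e-01,  6.31400389e-01,
         7.19221454e+02],
       [ 1.81222031e-02,  7.66551161e-01,  6.41927491e-01,
         8.40717196e+02],
       [ 0.00000000e+00,  0.00000000e+00,  0.00000000e+00,
         1.00000000e+00]])}
{'fx': 312.39856772096425, 'fy': 312.39856772096425, 'cx': 314.31739947602995, 'cy': 197.612387429191, 'T_tool_cam': array([[-8.85975547e-05,  9.61869533e-01,  2.73508673e-01,
         6.97
[... 285 characters left out ...]
 'qpos': array([ 1.06821581,  0.62912369,  0.03847073,  1.51812524, -0.02699167,
        0.99629129, -0.02000302]), 'qd': array([ 1.78310870e-04, -2.29828004e-03,  5.09033034e-05, -3.91004553e-03,
        1.49756275e-04, -5.44445688e-05,  5.90316199e-04]), 'tau': array([ 1.58671523e-03, -5.63801050e+01,  1.22747831e+00, -1.93649822e+01,
        1.10370020e-02,  7.39093171e-03,  4.88148316e-05]), 'eef_pos': array([ 274.78571783, -588.54926388,  230.61139323]), 'tool_rot': array([-3.14016383e+00,  2.58465398e-05,  4.36764278e-01]), 'force': array([-0.16698132,  0.10086129,  0.4633442 ]), 'torque': array([-0.02824521,  0.01706051, -0.00476542]), 'gripper_force': 0.0, 'width': 85.45469798429113}
```

View pics/scene0.png

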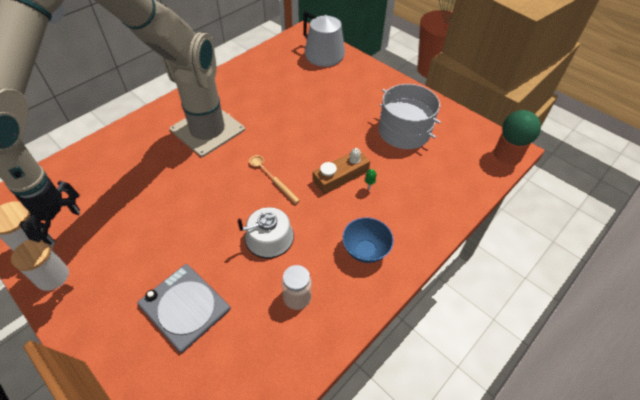

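View pics/side0.png

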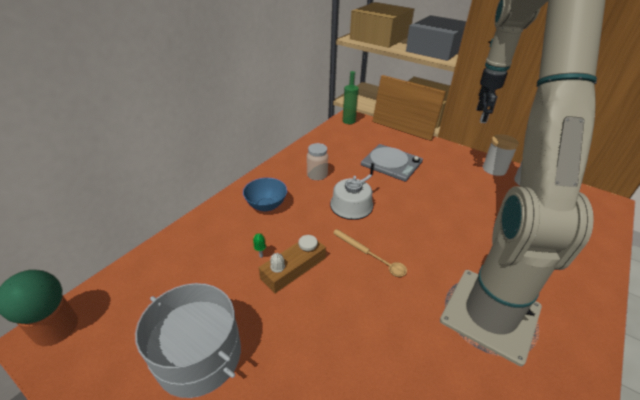

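The white cone is at scene (355,156) and side (277,262). Things it could be taken for are the white disc at scene (328,170), the green cone at scene (371,176) and, less likely, the metal pot at scene (324,40). I choose the white cone on the block and will check it with the collet in one enlarged crop.

```bash
python3 - <<'E'
from h import *
a=cv2.imread('pics/scene0.png');b=cv2.imread('pics/side0.png')
def c(i,x,y,w=80,h=60): return cv2.resize(i[y:y+h,x:x+w],(400,300),interpolation=cv2.INTER_CUBIC)
o=np.vstack([np.hstack([c(a,305,140),c(a,230,200)]),np.hstack([c(b,250,225),c(b,320,160)])])
cv2.imwrite('pics/crop1.png',o)
E
```

```text
(no output)
```

View pics/crop1.png

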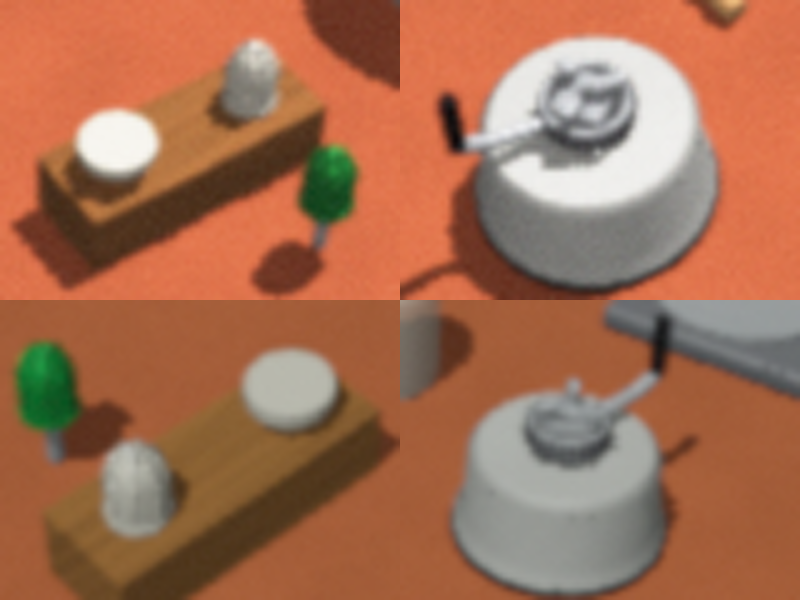

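The crop confirms it. The ridged white pointed cone is at scene (355,156) and side (278,263), and the flat disc at scene (328,170). The green look-alike stands beside the block. The collet is at scene (267,221) and side (354,185), and the lever post at scene (241,224) and side (372,169).

```bash
python3 - <<'E'
from h import *
for n,a,b in [('cone',(354.8,156.4),(277.6,263)),('conetop',(356,148.5),(277.2,253.6)),('disc',(328.4,168.4),(308,242)),('collet',(267.4,221),(354,185)),('post',(240.6,224.4),(372,169.4)),('posttop',(239.4,219.5),(372.6,164)),('green',(371,175),(259,241))]:
    print(n,*[np.round(x,1) for x in tri(('scene0',*a),('side0',*b))])
s=ctrl.read_state();print(R.from_euler('xyz',s['tool_rot']).as_matrix().round(3))
E
```

```text
cone [521.6 235.5  64.3] [0.4 0.4]
conetop [521.6 235.5 102.2] [0.6 0.6]
disc [499.  128.5  70.6] [0.2 0.2]
collet [ 523.4 -160.4   88. ] [1.5 1.5]
post [ 498.6 -234.5  121. ] [0.3 0.3]
posttop [ 498.2 -234.   143.7] [0.3 0.3]
green [615.8 206.9  68.3] [0.2 0.2]
[[ 0.906  0.423 -0.001]
 [ 0.423 -0.906  0.001]
 [-0.    -0.001 -1.   ]]
```

```bash
python3 -m handwheel '[[[0,0,0],[0.031,-0.022,0],0],[[0,0,0],[0.031,-0.022,0],0],[[0,0,0],[0.031,-0.022,0],0],[[0,0,0],[0.031,-0.022,0],0],[[0,0,0],[0.031,-0.022,0],0]]'
python3 -m handwheel '[[[0,0,0],[0.031,-0.022,0],0],[[0,0,0],[0.031,-0.022,0],0],[[0,0,0],[0.031,-0.022,0],0],[[0,0,0],[0.031,-0.022,0],0],[[0,0,0],[0.031,-0.022,0],0]]'
python3 -m handwheel '[[[0,0,0],[0.031,-0.022,0],0],[[0,0,0],[0.0155,-0.011,0],0],[[0,0,0],[0,0,0],0],[[0,0,0],[0,0,0],0]]'
python3 - <<'E'
from h import *
snap('wrist','w1');print(ctrl.read_state()['qpos'])
E
python3 -m handwheel '[[[0,0,0],[0.03,-0.02,0],0],[[0,0,0],[0.03,-0.02,0],0],[[0,0,0],[0,0,0],0],[[0,0,0],[0,0,0],0]]'
python3 - <<'E'
from h import *
snap('wrist','w2');print(ctrl.read_state()['qpos'])
a=cv2.imread('pics/w1.png');b=cv2.imread('pics/w2.png')
def o(f): return cv2.imread('pics/'+f+'.png')
cv2.imwrite('pics/c2.png',np.vstack([cv2.resize(a,(480,300)),cv2.resize(b,(480,300))]))
E
```

```text
clock: 0.57
eef_pos: [369.3, -422.0, 231.1]
tool_rot: [-3.141, -0.0, 0.436]
force: [0.5, -0.4, 0.5]
width: 85.7
gripper_force: 0.0
clock: 0.98
eef_pos: [463.3, -256.7, 231.3]
tool_rot: [-3.141, 0.0, 0.437]
force: [0.3, -0.9, -0.2]
width: 85.0
gripper_force: 0.0
clock: 1.32
eef_pos: [491.4, -207.7, 231.1]
tool_rot: [-3.141, 0.0, 0.44]
force: [-0.2, -1.1, 0.1]
width: 85.4
gripper_force: 0.0
[ 0.33682981  0.46153197  0.01944783  1.84316137 -0.01042385  0.83756681
 -0.77255879]
clock: 1.7
eef_pos: [528.7, -146.9, 231.1]
tool_rot: [-3.141, 0.0, 0.438]
force: [-0.7, 0.2, -0.4]
width: 85.4
gripper_force: 0.0
[ 0.21226166  0.48231937  0.01547236  1.80382248 -0.00797024  0.85616731
 -0.903953  ]
```

View pics/c2.png

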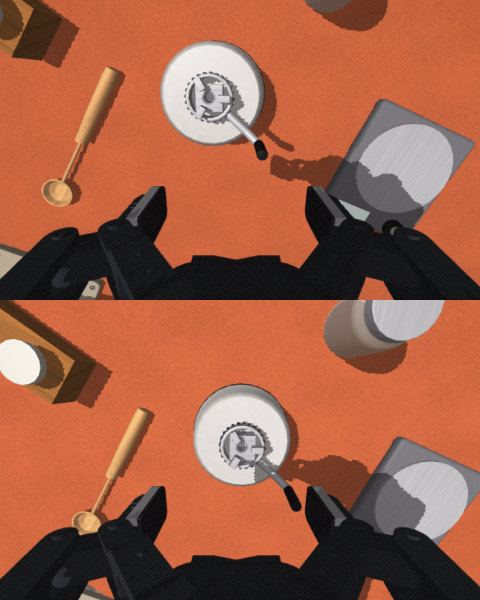

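w1 shows the collet at about (280,130) and the post at (347,200), in full-size pixels. w2 shows the collet at about (323,195) and the post at (389,263). I'll crop closer.

```bash
python3 - <<'E'
from h import *
a=cv2.imread('pics/w1.png');b=cv2.imread('pics/w2.png')
def c(i,x,y): return cv2.resize(i[y:y+150,x:x+100],(400,600),interpolation=cv2.INTER_CUBIC)
cv2.imwrite('pics/c3.png',np.hstack([c(a,260,80),c(b,300,140)]))
E
```

```text
(no output)
```

View pics/c3.png

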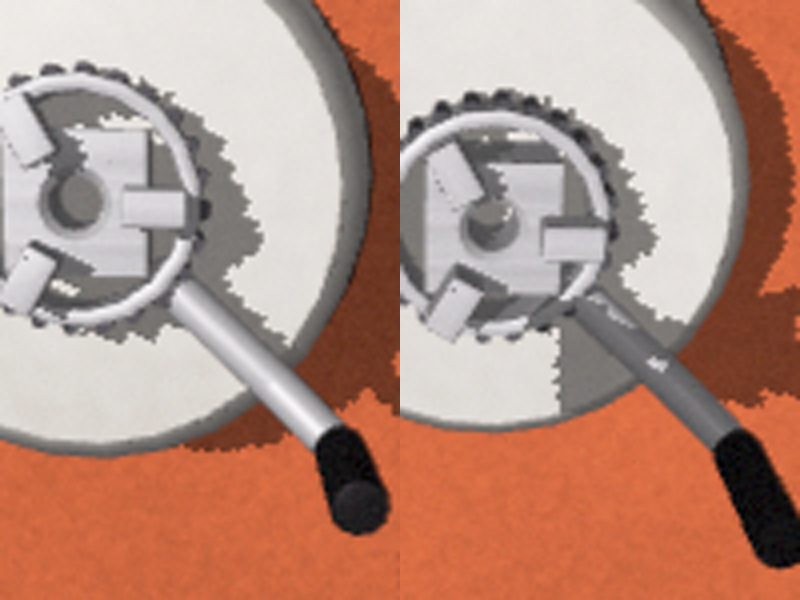

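```bash
python3 - <<'E'
from h import *
p,e=tri(('w1',279,130),('w2',323,196));print('bore rim',p,e)
q,e=tri(('w1',350,207),('w2',394.5,276));print('posttop',q,e)
print(proj('scene0',p),proj('side0',p),proj('scene0',q),proj('side0',q))
for z in (75,80,85,90):print(z,atz('w1',279,130,z),atz('w2',323,196,z))
for z in (135,140,145):print(z,atz('w1',350,207,z),atz('w2',394.5,276,z))
E
```

```text
bore rim [ 525.14251746 -157.87907175   95.63664315] [0.11664702151425556, 0.11664702151431584]
posttop [ 499.7575714  -234.41447196  143.20206415] [0.2724728096796396, 0.27247280967966986]
(np.float64(267.73545141934835), np.float64(219.23571713957665)) (np.float64(352.9224286904411), np.float64(183.43909904280386)) (np.float64(239.77416779978284), np.float64(220.0558591344596)) (np.float64(372.3328453642594), np.float64(163.87491157838335))
75 [ 523.06635212 -156.43555229   75.        ] [ 520.08223122 -160.80095021   75.        ]
80 [ 523.59358299 -156.80033588   80.        ] [ 521.2835891  -160.07875922   80.        ]
85 [ 524.12081386 -157.16511947   85.        ] [ 522.48494698 -159.35656822   85.        ]
90 [ 524.64804474 -157.52990306   90.        ] [ 523.68630485 -158.63437723   90.        ]
135 [ 498.05390375 -236.55044476  135.        ] [ 496.23811106 -238.42050177  135.        ]
140 [ 499.23566612 -235.3334221   140.        ] [ 498.23845228 -235.89642359  140.        ]
145 [ 500.41742848 -234.11639944  145.        ] [ 500.23879349 -233.3723454   145.        ]
```

```bash
python3 -m handwheel '[[[0,0,0],[0.0155,-0.035,0],0],[[0,0,0],[0.0155,-0.035,0],0],[[0,0,0],[0.0155,-0.035,0],0],[[0,0,0],[0.0155,-0.035,0],0],[[0,0,0],[0.0155,-0.035,0],0]]'
python3 -m handwheel '[[[0,0,0],[0.0155,-0.035,0],0],[[0,0,0],[0.0155,-0.035,0],0],[[0,0,0],[0.0155,-0.035,0],0],[[0,0,0],[0,0,0],0],[[0,0,0],[0,0,0],0]]'
python3 - <<'E'
from h import *
snap('wrist','w3')
E
python3 -m handwheel '[[[0,0,0],[0.0155,-0.035,0],0],[[0,0,0],[0.0155,-0.035,0],0],[[0,0,0],[0,0,0],0],[[0,0,0],[0,0,0],0]]'
python3 - <<'E'
from h import *
snap('wrist','w4');print(ctrl.read_state()['qpos'])
a=cv2.imread('pics/w3.png');b=cv2.imread('pics/w4.png')
def c(n):
    u,v=proj(n,(521.6,235.5,75));x,y=int(u)-50,max(int(v)-75,0);print(n,x,y)
    return cv2.resize(cv2.imread('pics/'+n+'.png')[y:y+150,x:x+100],(400,600),interpolation=cv2.INTER_CUBIC)
cv2.imwrite('pics/c4.png',np.hstack([c('w3'),c('w4')]))
E
```

```text
clock: 2.17
eef_pos: [524.2, 42.3, 231.4]
tool_rot: [3.14, 0.001, 0.432]
force: [0.9, -0.2, 0.3]
width: 85.7
gripper_force: 0.0
clock: 2.58
eef_pos: [522.3, 159.0, 231.2]
tool_rot: [3.141, 0.0, 0.438]
force: [0.6, -0.8, 0.1]
width: 85.2
gripper_force: 0.0
clock: 2.97
eef_pos: [521.2, 234.8, 231.1]
tool_rot: [3.141, 0.0, 0.437]
force: [0.2, -0.3, 1.1]
width: 85.2
gripper_force: 0.0
[-0.46413512  0.51405881 -0.00871868  1.74240041  0.00777425  0.88615782
 -1.61329847]
w3 191 74
w4 263 106
```

View pics/c4.png

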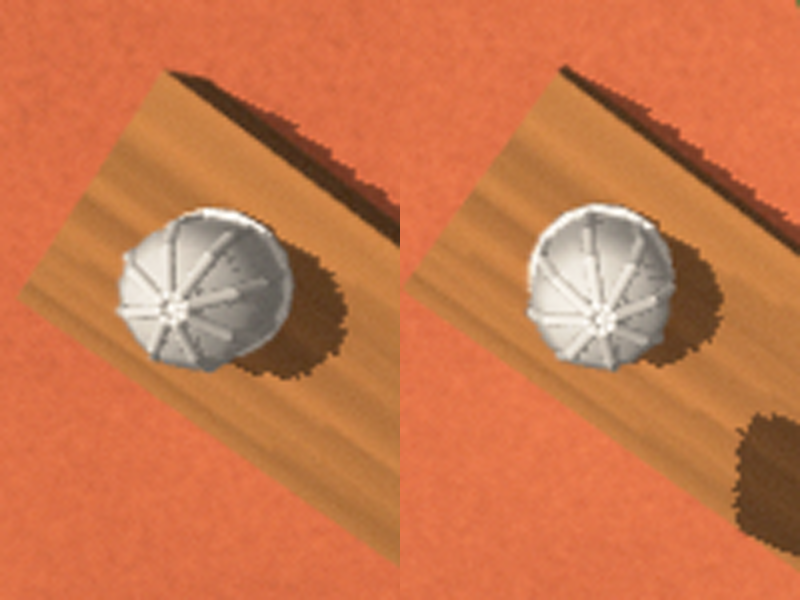

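The cone's tip is at w3 (234.75,151) and w4 (313.75,185.5). It is clearly the ridged white one standing on the block.

```bash
python3 - <<'E'
from h import *
p,e=tri(('w3',234.75,151),('w4',313.75,185.5));print(p,e,atz('w4',313.75,185.5,100),atz('w3',234.75,151,100))
s=ctrl.read_state();d=np.array([p[0],p[1],56])-s['eef_pos'];print(R.from_euler('xyz',s['tool_rot']).as_matrix().T@d, s['eef_pos'])
E
```

```text
[523.89055565 236.24785645 100.40684423] [0.08250342447405067, 0.08250342447399153] [523.8851603 236.2096139 100.       ] [523.71432608 236.32064111 100.        ]
[  3.85688814  -2.53399239 175.11318229] [521.47422459 232.67632122 231.12089765]
```

```bash
python3 -m handwheel '[[[0,0,0],[0.003,-0.002,0.04],0.2],[[0,0,0],[0,0,0.04],0.2],[[0,0,0],[0,0,0.04],0.2],[[0,0,0],[0,0,0.025],0.2],[[0,0,0],[0,0,0.015],0.2]]'
python3 -m handwheel '[[[0,0,0],[0,0,0.015],0.2],[[0,0,0],[0,0,0],0.2],[[0,0,0],[0,0,0],0.2]]'
python3 -m handwheel '[[[0,0,0],[0,0,0],1],[[0,0,0],[0,0,0],1],[[0,0,0],[0,0,0],1],[[0,0,0],[0,0,0],1],[[0,0,0],[0,0,0],1]]'
python3 -m handwheel '[[[0,0,0],[0,0,0],1],[[0,0,0],[0,0,0],1],[[0,0,0],[0,0,0],1]]'
```

```text
clock: 3.43
eef_pos: [521.8, 233.2, 68.1]
tool_rot: [3.139, 0.006, 0.432]
force: [-0.4, -0.2, 0.2]
width: 68.1
gripper_force: 0.0
clock: 3.68
eef_pos: [523.1, 235.2, 56.0]
tool_rot: [3.14, 0.002, 0.433]
force: [0.4, 0.0, -0.1]
width: 68.3
gripper_force: 0.0
clock: 4.1
eef_pos: [523.8, 238.4, 57.9]
tool_rot: [3.141, -0.002, 0.436]
force: [0.1, -1.3, 7.0]
width: 32.1
gripper_force: 59.9
clock: 4.35
eef_pos: [523.8, 238.4, 57.9]
tool_rot: [3.141, -0.002, 0.437]
force: [-0.6, -1.8, 6.5]
width: 32.2
gripper_force: 59.9
```

```bash
python3 -m handwheel '[[[0,0,0],[0,0,-0.01],1],[[0,0,0],[0,0,-0.02],1],[[0,0,0],[0,0,-0.03],1],[[0,0,0],[0,0,-0.04],1],[[0,0,0],[0,0,-0.03],1]]'
python3 -m handwheel '[[[0,0,0],[-0.004,0.01,0],1],[[0,0,0],[-0.01,0.022,0],1],[[0,0,0],[-0.0152,0.0326,0],1],[[0,0,0],[-0.0152,0.0326,0],1],[[0,0,0],[-0.0152,0.0326,0],1]]'
python3 -m handwheel '[[[0,0,0],[-0.0152,0.0326,0],1],[[0,0,0],[-0.0152,0.0326,0],1],[[0,0,0],[-0.0152,0.0326,0],1],[[0,0,0],[-0.0152,0.0326,0],1],[[0,0,0],[-0.0152,0.0326,0],1]]'
python3 -m handwheel '[[[0,0,0],[-0.0152,0.0326,0],1],[[0,0,0],[-0.0095,0.02,0],1],[[0,0,0],[-0.0065,0.014,0],1],[[0,0,0],[0,0,0],1],[[0,0,0],[0,0,0],1]]'
python3 - <<'E'
from h import *
snap('scene','s5');snap('side','d5');im=snap('wrist','w5')
s=ctrl.read_state();print(s['eef_pos'],s['tool_rot'],s['width'],s['force'])
def c(n,p):
    u,v=proj(n,p);x,y=int(u)-33,int(v)-50;print(n,x,y)
    return cv2.resize(cv2.imread('pics/'+n+'.png')[y:y+100,x:x+66],(396,600),interpolation=cv2.INTER_CUBIC)
p=(524.5,-158,125)
cv2.imwrite('pics/c5.png',np.hstack([c('s5',p),c('d5',p)]))
E
```

```text
clock: 4.77
eef_pos: [522.9, 238.7, 189.5]
tool_rot: [-3.141, -0.002, 0.437]
force: [0.5, 0.7, -1.0]
width: 32.1
gripper_force: 60.1
clock: 5.18
eef_pos: [523.1, 94.3, 186.8]
tool_rot: [3.141, -0.0, 0.438]
force: [-0.4, -0.4, -1.2]
width: 32.0
gripper_force: 60.1
clock: 5.6
eef_pos: [523.1, -86.0, 186.7]
tool_rot: [3.141, -0.0, 0.437]
force: [0.6, -0.6, -0.5]
width: 32.1
gripper_force: 60.1
clock: 6.02
eef_pos: [523.1, -158.3, 186.5]
tool_rot: [-3.141, 0.0, 0.435]
force: [1.1, 0.4, -0.2]
width: 32.6
gripper_force: 60.1
[ 523.71079782 -155.75400905  186.41941114] [-3.14059027e+00 -4.79876744e-04  4.39258269e-01] 32.4687246742523 [ 0.58421996  0.26870631 -0.65204781]
s5 233 163
d5 320 126
```

View pics/c5.png

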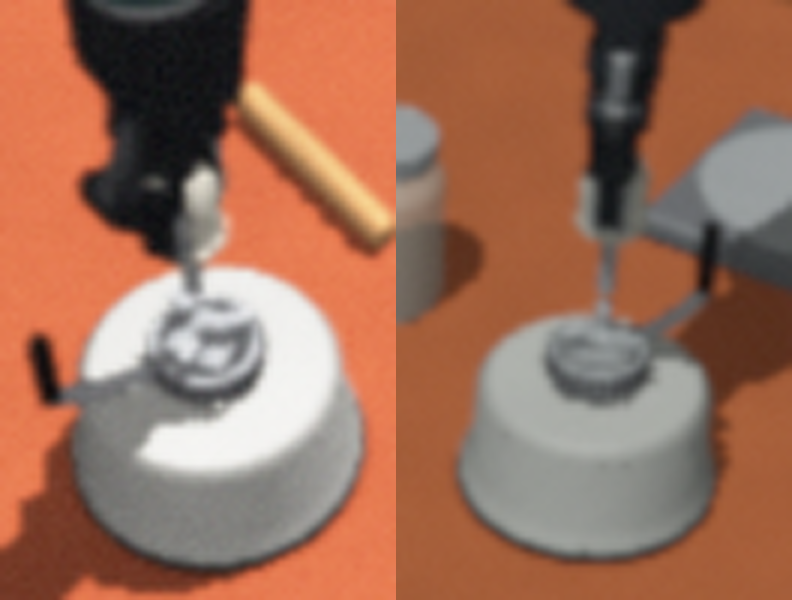

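```bash
python3 - <<'E'
from h import *
print(tri(('s5',265,211.3),('d5',354.7,179)), tri(('s5',266.5,205),('d5',355.2,166)))
for z in (108,115,122,130):print(z,proj('s5',(524.5,-158,z)),proj('d5',(524.5,-158,z)))
b=cv2.imread('pics/w5.png');cv2.imwrite('pics/c6.png',cv2.resize(b[120:320,180:460],(800,571),interpolation=cv2.INTER_CUBIC))
P=[]
E
```

```text
(array([ 515.55307872, -154.17043561,  121.04679335]), [2.389107499340964, 2.3891074993409602]) (array([ 525.21426769, -158.00747803,  165.52487923]), [2.0088360353407273, 2.0088360353407557])
108 (np.float64(267.229173715882), np.float64(216.66702864293651)) (np.float64(353.3913842592123), np.float64(180.522908229668))
115 (np.float64(267.0408398047955), np.float64(215.2541433327421)) (np.float64(353.5549587469583), np.float64(178.82523601241942))
122 (np.float64(266.8508692696899), np.float64(213.82898003170848)) (np.float64(353.71973899613783), np.float64(177.1150496940139))
130 (np.float64(266.6317285542362), np.float64(212.18498137026745)) (np.float64(353.90955289822796), np.float64(175.145049405666))
```

View pics/c6.png

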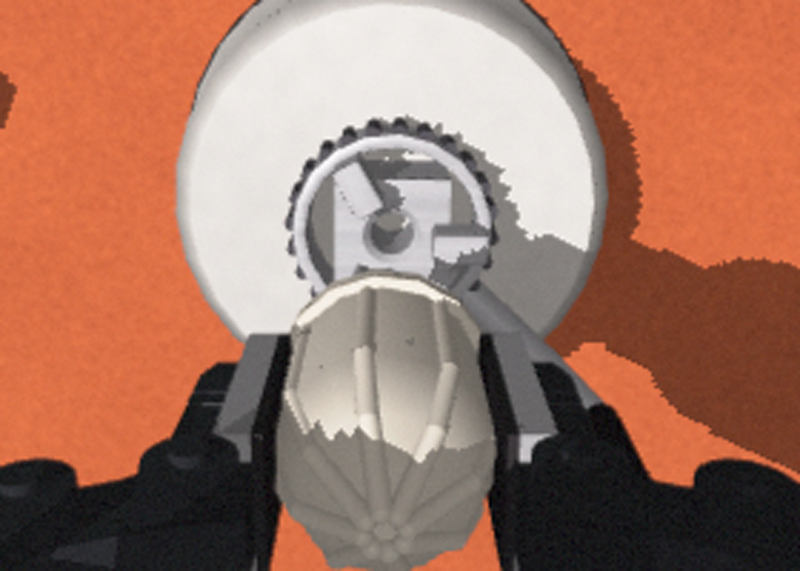

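The wrist view puts the cone's tip at (315,307), with the flange's far edge at v≈217. In the scene view the shank seems to lean, so I'll fit the cone's pose in the tool from all three views.

```bash
cat > fit.py <<'E'
from h import *
from scipy.optimize import least_squares
def fit(sc,sd,w,obs,eef,rot):
    T=R.from_euler('xyz',rot).as_matrix()
    ang=np.linspace(0,2*np.pi,72)
    def model(p):
        dx,dy,h,tx,ty=p[:5]   # grip in tool: (dx,dy,-h); tilts about tool axes
        Rt=T@R.from_rotvec([tx,ty,0]).as_matrix()
        W=lambda q:eef+T@np.array([dx,dy,-h])+Rt@np.array([q[0],q[1],-q[2]])  # q z up
        tip=W((0,0,32));foot=W((0,0,-63))
        circ=lambda n,z:np.array([proj(n,W((19*np.cos(a),19*np.sin(a),z))) for a in ang])
        o=[]
        o+=list(proj(w,tip)); o.append(circ(w,-16)[:,1].min())
        f=np.array(proj(sc,foot));o+=list(f+p[5:7])
        c=circ(sc,-18);o+=[c[:,1].max()+p[6],circ(sc,-16)[:,0].max()+p[5]]
        f=np.array(proj(sd,foot));o+=list(f+p[7:9])
        c=circ(sd,-18);m=circ(sd,-16);o+=[c[:,1].max()+p[8],m[:,0].min()+p[7],m[:,0].max()+p[7]]
        return np.array(o),foot,tip
    g=lambda p:np.concatenate([(model(p)[0]-obs),p[5:9]/1.0,[p[1]/1.0]])
    r=least_squares(g,[0,0,10,0,0,0,0,0,0]);m=model(r.x)
    print('dx dy h',r.x[:3].round(1),'tilt deg',np.degrees(r.x[3:5]).round(1),'cam',r.x[5:].round(1));print('res',(m[0]-obs).round(1),'foot',m[1].round(1),'tip',m[2].round(1))
E
python3 - <<'E'
from fit import *
fit('s5','d5','w5',np.array([314.8,306.6,217.3, 265,211.3,205.5,271, 354.7,179,166,350.2,361.5]),np.array([523.4,-157.2,186.5]),[np.pi,0,.437])
E
```

```text
dx dy h [-2.5 -0.8  7.3] tilt deg [0.7 0.2] cam [-0.5 -0.4 -0.1  0.7]
res [ 0.2 -0.1  0.3  0.6 -0.7  1.1 -0.1 -0.  -2.8  2.1 -0.2  0.4] foot [ 520.7 -156.8  130.8] tip [ 520.8 -158.   225.8]
```

```bash
python3 - <<'E'
from h import *
print(tri(('w1',279,130),('w2',323,196),('w5',316.5,201.6)))
for z in (85,90,95):print(z,atz('w5',316.5,201.6,z))
s=[ctrl.read_state()['eef_pos'] for _ in range(3)];print(s)
E
```

```text
(array([ 525.06740895, -157.7772074 ,   96.52197577]), [0.3496344453700158, 0.19689848867219806, 0.4714431568239739])
85 [ 521.53015234 -159.16455331   85.        ]
90 [ 522.86430736 -158.50382215   90.        ]
95 [ 524.19846238 -157.84309098   95.        ]
[array([ 523.71079782, -155.75400905,  186.41941114]), array([ 523.71079782, -155.75400905,  186.41941114]), array([ 523.71079782, -155.75400905,  186.41941114])]
```

```bash
python3 -m handwheel '[[[0,0,0],[0.0035,0.002,0],1],[[0,0,0],[0,0,0.01],1],[[0,0,0],[0,0,0.01],1],[[0,0,0],[0,0,0],1]]'
python3 -m handwheel '[[[0,0,0],[0,0,0.005],1],[[0,0,0],[0,0,0.003],1],[[0,0,0],[0,0,0],1]]'
python3 -m handwheel '[[[0,0,0],[0,0,0.003],1],[[0,0,0],[0,0,0.003],1],[[0,0,0],[0,0,0],1]]'
python3 -m handwheel '[[[0,0,0],[0,0,0.003],1],[[0,0,0],[0,0,0],1]]'
```

```text
clock: 6.5
eef_pos: [526.1, -157.0, 163.9]
tool_rot: [-3.139, 0.003, 0.438]
force: [0.4, 1.0, -1.0]
width: 32.2
gripper_force: 60.1
clock: 6.75
eef_pos: [527.1, -157.9, 157.5]
tool_rot: [-3.141, 0.001, 0.437]
force: [0.3, 0.4, -0.5]
width: 31.9
gripper_force: 60.1
clock: 7.0
eef_pos: [527.4, -158.0, 151.9]
tool_rot: [-3.141, 0.0, 0.437]
force: [0.5, 0.0, -1.6]
width: 32.3
gripper_force: 60.1
clock: 7.17
eef_pos: [527.1, -157.9, 148.9]
tool_rot: [-3.141, 0.001, 0.437]
force: [-0.1, 0.3, -1.7]
width: 32.0
gripper_force: 60.1
```

```bash
python3 -m handwheel '[[[0,0,0],[0,0,0.003],1],[[0,0,0],[0,0,0],1]]'
python3 -m handwheel '[[[0,0,0],[0,0,0.003],1],[[0,0,0],[0,0,0],1]]'
python3 -m handwheel '[[[0,0,0],[0,0,0.003],1],[[0,0,0],[0,0,0],1]]'
python3 -m handwheel '[[[0,0,0],[0,0,0.003],1],[[0,0,0],[0,0,0],1]]'
```

```text
clock: 7.33
eef_pos: [526.7, -157.6, 145.7]
tool_rot: [-3.14, 0.002, 0.437]
force: [-0.8, 1.3, -1.1]
width: 32.0
gripper_force: 60.1
clock: 7.5
eef_pos: [526.7, -157.6, 142.6]
tool_rot: [-3.14, 0.002, 0.437]
force: [-2.1, 1.9, -0.7]
width: 31.9
gripper_force: 60.1
clock: 7.67
eef_pos: [526.7, -157.6, 139.7]
tool_rot: [-3.14, 0.001, 0.437]
force: [-2.7, 2.2, -2.5]
width: 32.0
gripper_force: 60.1
clock: 7.83
eef_pos: [526.7, -157.7, 136.7]
tool_rot: [-3.14, 0.001, 0.437]
force: [-4.3, 2.3, -1.5]
width: 32.4
gripper_force: 60.1
```

```bash
python3 -m handwheel '[[[0,0,0],[-0.0008,-0.0008,0.003],1],[[0,0,0],[0,0,0],1]]'
python3 -m handwheel '[[[0,0,0],[0,0,0.002],1],[[0,0,0],[0,0,0],1]]'
python3 -m handwheel '[[[0,0,0],[0,0,0.002],1],[[0,0,0],[0,0,0],1]]'
python3 -m handwheel '[[[0,0,0],[0,0,0.002],1],[[0,0,0],[0,0,0],1]]'
```

```text
clock: 8.0
eef_pos: [526.5, -157.6, 133.9]
tool_rot: [-3.142, -0.0, 0.437]
force: [-2.5, 1.4, -2.8]
width: 31.9
gripper_force: 60.0
clock: 8.17
eef_pos: [526.5, -157.6, 132.0]
tool_rot: [-3.141, 0.0, 0.437]
force: [-2.3, 1.6, -1.5]
width: 32.4
gripper_force: 60.3
clock: 8.33
eef_pos: [526.5, -157.6, 130.1]
tool_rot: [-3.141, 0.0, 0.437]
force: [-4.1, 2.8, -0.9]
width: 32.0
gripper_force: 60.3
clock: 8.5
eef_pos: [526.5, -157.6, 128.1]
tool_rot: [-3.141, 0.0, 0.437]
force: [-3.1, 1.9, -1.0]
width: 32.2
gripper_force: 60.4
```

```bash
python3 -m handwheel '[[[0,0,0],[-0.0008,-0.0008,0.002],1],[[0,0,0],[0,0,0],1]]'
python3 -m handwheel '[[[0,0,0],[0,0,0.002],1],[[0,0,0],[0,0,0],1]]'
python3 -m handwheel '[[[0,0,0],[0,0,0.002],1],[[0,0,0],[0,0,0],1]]'
```

```text
clock: 8.67
eef_pos: [526.2, -157.6, 126.2]
tool_rot: [3.14, -0.001, 0.437]
force: [-0.8, 0.4, -1.9]
width: 32.2
gripper_force: 60.2
clock: 8.83
eef_pos: [526.5, -157.6, 125.7]
tool_rot: [3.14, -0.002, 0.437]
force: [-3.7, 3.2, 10.9]
width: 32.3
gripper_force: 61.4
clock: 9.0
eef_pos: [526.8, -157.5, 125.4]
tool_rot: [3.14, -0.003, 0.437]
force: [-6.9, 2.7, 24.5]
width: 32.2
gripper_force: 63.0
```

```bash
python3 -m handwheel '[[[0,0,0],[0,0,-0.003],1],[[0,0,0],[0,0,0],1]]'
python3 -m handwheel '[[[0,0,0],[0,0,0],0.2],[[0,0,0],[0,0,0],0.2],[[0,0,0],[0,0,0],0.2],[[0,0,0],[0,0,0],0.2],[[0,0,0],[0,0,0],0.2]]'
python3 -m handwheel '[[[0,0,0],[0,0,-0.02],0.2],[[0,0,0],[0,0,-0.03],0.2],[[0,0,0],[0,0,-0.04],0.2],[[0,0,0],[0,0,-0.01],0.2],[[0,0,0],[0,0,0],0.2]]'
python3 - <<'E'
from h import *
snap('scene','s7');snap('side','d7');snap('wrist','w7')
s=ctrl.read_state();print(s['eef_pos'],s['tool_rot'])
w=cv2.resize(cv2.imread('pics/w7.png')[90:340,150:500],(420,300))
def c(n,x,y): return cv2.resize(cv2.imread('pics/'+n+'.png')[y:y+75,x:x+95],(380,300),interpolation=cv2.INTER_CUBIC)
cv2.imwrite('pics/c7.png',np.vstack([np.hstack([c('s7',220,175),c('d7',310,130)]),np.hstack([w,np.zeros((300,340,3),np.uint8)])]))
E
```

```text
clock: 9.17
eef_pos: [526.3, -157.6, 126.2]
tool_rot: [3.14, -0.002, 0.437]
force: [-1.1, 0.8, 0.4]
width: 32.4
gripper_force: 60.3
clock: 9.58
eef_pos: [525.9, -157.5, 125.2]
tool_rot: [3.141, -0.0, 0.437]
force: [0.1, 0.1, 0.5]
width: 68.3
gripper_force: 0.0
clock: 10.0
eef_pos: [528.1, -158.0, 228.8]
tool_rot: [3.137, -0.006, 0.437]
force: [-0.5, 0.4, -0.3]
width: 68.4
gripper_force: 0.0
[ 524.75274127 -157.13522594  224.31486626] [-3.14057528e+00  1.31870280e-03  4.36744824e-01]
```

View pics/c7.png

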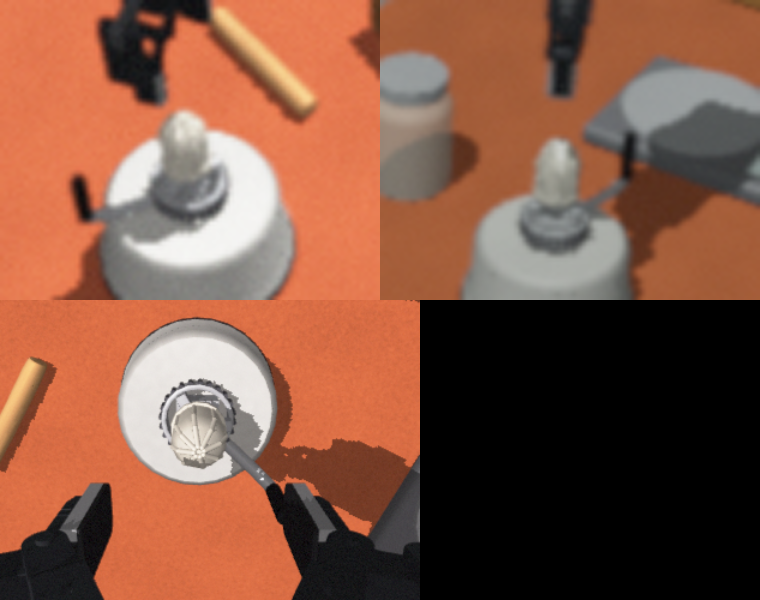

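The cone stands upright in the collet with its flange just over the jaws (scene crop (185,165), side crop (557,190)). The lever has not moved. Next I go over the post with the fingers about 20 mm apart.

```bash
python3 -m handwheel '[[[0,0,-6.7],[0,0,0],0.4],[[0,0,-6.7],[0,0,0],0.6],[[0,0,-6.7],[0,0,0],0.76],[[0,0,-6.7],[0,0,0],0.76],[[0,0,-6.7],[0,0,0],0.76]]'
python3 -m handwheel '[[[0,0,-6.7],[0,0,0],0.76],[[0,0,-6.8],[0,0,0],0.76],[[0,0,0],[-0.04,0,0],0.76],[[0,0,0],[-0.04,0,0],0.76],[[0,0,0],[0,0,0],0.76]]'
python3 -m handwheel '[[[0,0,0],[0,0,0.025],0.76],[[0,0,0],[0,0,0.02],0.76],[[0,0,0],[0,0,0],0.76],[[0,0,0],[0,0,0],0.76],[[0,0,0],[0,0,0],0.76]]'
python3 - <<'E'
from h import *
snap('wrist','w8');s=ctrl.read_state();print(s['eef_pos'],s['tool_rot'],s['width'])
T=R.from_euler('xyz',s['tool_rot']).as_matrix()
for q in((499.8,-234.5,143),(499.8,-234.5,126)):
    print(T.T@(np.array(q)-s['eef_pos']),proj('w8',q))
cv2.imwrite('pics/c8.png',cv2.resize(cv2.imread('pics/w8.png')[130:400,140:500],(800,600),interpolation=cv2.INTER_CUBIC))
E
```

```text
clock: 10.57
eef_pos: [524.4, -156.9, 223.3]
tool_rot: [-3.138, 0.001, 1.027]
force: [0.5, 0.6, 1.0]
width: 20.4
gripper_force: 0.0
clock: 10.98
eef_pos: [495.9, -242.7, 223.0]
tool_rot: [-3.137, 0.006, 1.246]
force: [0.3, -2.1, -0.2]
width: 20.6
gripper_force: 0.0
clock: 11.4
eef_pos: [501.1, -233.1, 180.3]
tool_rot: [-3.141, -0.0, 1.257]
force: [0.6, -0.6, 0.5]
width: 20.5
gripper_force: 0.0
[ 501.4080846  -233.24946866  180.8211727 ] [ 3.14075800e+00 -1.12567643e-04  1.25751170e+00] 20.6315098911518
[-1.68950858 -1.17598536 37.82001439] (np.float64(312.437294268126), np.float64(228.439120111334))
[-1.69142223 -1.19017448 54.82000836] (np.float64(312.5750896302429), np.float64(219.10068984565558))
```

View pics/c8.png

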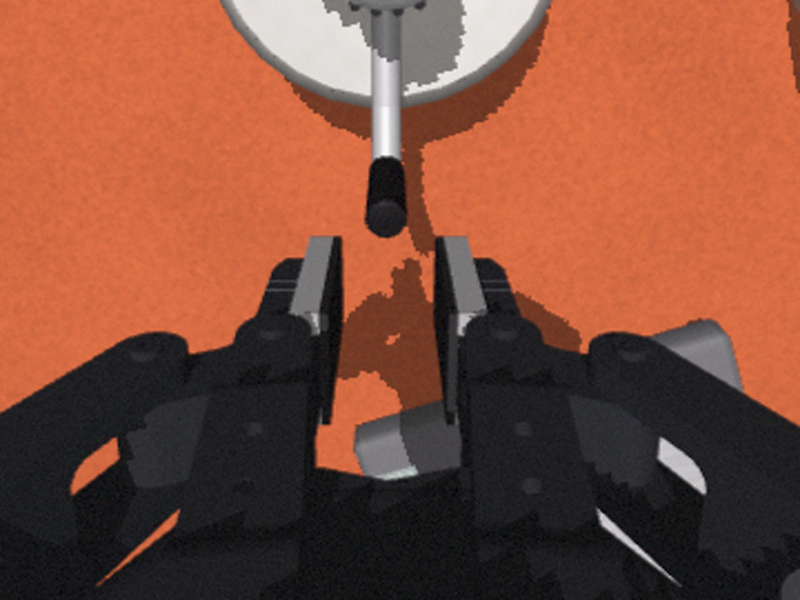

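The post top is at w8 (313,227), midway between the fingers and as predicted. I go down over it and start the turn, with force checks.

```bash
cat > chk.py <<'E'
import sys;from h import *
F=[];P=[]
for _ in range(int(sys.argv[2]) if len(sys.argv)>2 else 2):
    s=ctrl.read_state();T=R.from_euler('xyz',s['tool_rot']).as_matrix();F.append(T.T@s['force']);P.append(s['eef_pos']);ctrl.get_image('side')
f=np.mean(F,0);p=np.mean(P,0)[:2]-[524.5,-158]
print('t %.1f Fy %.1f (x %.1f z %.1f) ang %.1f r %.1f'%(s['clock'],f[1],f[0],f[2],np.degrees(np.arctan2(p[1],p[0])),np.hypot(*p)))
sys.exit(abs(f[1])>float(sys.argv[1]))
E
python3 -m handwheel '[[[0,0,0],[-0.001,-0.001,0.02],0.76],[[0,0,0],[0,0,0.02],0.76],[[0,0,0],[0,0,0.02],0.76],[[0,0,0],[0,0,0.012],0.76],[[0,0,0],[0,0,0],0.76]]' && python3 chk.py 2 && python3 -m handwheel '[[[0,0,1.4],[0,-0.002,0],0.76],[[0,0,1.4],[0,-0.002,0],0.76],[[0,0,1.4],[0,-0.002,0],0.76]]' && python3 chk.py 7 && python3 -m handwheel '[[[0,0,1.4],[0,-0.002,0],0.76],[[0,0,1.4],[0,-0.002,0],0.76],[[0,0,1.4],[0,-0.002,0],0.76]]' && python3 chk.py 7
```

```text
clock: 11.87
eef_pos: [498.7, -233.5, 107.0]
tool_rot: [-3.139, -0.0, 1.257]
force: [-0.3, -0.5, 0.9]
width: 20.4
gripper_force: 0.0
t 11.9 Fy -0.1 (x -0.5 z -0.7) ang -108.6 r 79.8False
```

```bash
sed -i 's/sys.exit(abs/sys.exit(int(abs/; s/argv\[1\]))$/argv[1])))/' chk.py
python3 -m handwheel '[[[0,0,1.4],[0,-0.002,0],0.76],[[0,0,1.4],[0,-0.002,0],0.76],[[0,0,1.4],[0,-0.002,0],0.76]]' && python3 chk.py 7 && python3 -m handwheel '[[[0,0,1.4],[0,-0.002,0],0.76],[[0,0,1.4],[0,-0.002,0],0.76],[[0,0,1.4],[0,-0.002,0],0.76]]' && python3 chk.py 7 && python3 -m handwheel '[[[0,0,1.4],[0,-0.002,0],0.76],[[0,0,1.4],[0,-0.002,0],0.76],[[0,0,1.4],[0,-0.002,0],0.76]]' && python3 chk.py 7
```

```text
clock: 12.22
eef_pos: [495.8, -232.5, 109.7]
tool_rot: [3.136, -0.001, 1.181]
force: [4.6, -1.5, -1.4]
width: 20.6
gripper_force: 2.6
t 12.3 Fy 4.4 (x 0.2 z 1.6) ang -111.0 r 79.9
clock: 12.57
eef_pos: [491.2, -230.6, 109.5]
tool_rot: [3.135, -0.001, 1.109]
force: [5.9, -1.5, 1.1]
width: 20.6
gripper_force: 2.9
t 12.6 Fy 5.7 (x 1.2 z -1.1) ang -114.8 r 79.9
clock: 12.92
eef_pos: [485.8, -227.9, 109.5]
tool_rot: [3.136, -0.001, 1.035]
force: [4.6, -1.5, 2.0]
width: 20.4
gripper_force: 2.9
t 13.0 Fy 5.0 (x 0.7 z -2.3) ang -119.2 r 79.9
```

```bash
python3 -m handwheel '[[[0,0,1.4],[0,-0.002,0],0.76],[[0,0,1.4],[0,-0.002,0],0.76],[[0,0,1.4],[0,-0.002,0],0.76],[[0,0,1.4],[0,-0.002,0],0.76]]' >/dev/null&& python3 chk.py 7 && python3 -m handwheel '[[[0,0,1.4],[0,-0.002,0],0.76],[[0,0,1.4],[0,-0.002,0],0.76],[[0,0,1.4],[0,-0.002,0],0.76]]'>/dev/null && python3 chk.py 6.8 3 && python3 -m handwheel '[[[0,0,1.4],[0,-0.002,0],0.76]]' >/dev/null&& python3 chk.py 6.8 3 && python3 -m handwheel '[[[0,0,1.4],[0,-0.002,0],0.76]]' >/dev/null&& python3 chk.py 6.8 3 && python3 -m handwheel '[[[0,0,1.4],[0,-0.002,0],0.76]]' >/dev/null&& python3 chk.py 6.8 3 && python3 -m handwheel '[[[0,0,1.4],[0,-0.002,0],0.76]]' >/dev/null&& python3 chk.py 6.8 3 && python3 -m handwheel '[[[0,0,1.4],[0,-0.002,0],0.76]]' >/dev/null&& python3 chk.py 6.8 3 && python3 -m handwheel '[[[0,0,1.4],[0,-0.002,0],0.76]]' >/dev/null&& python3 chk.py 6.8 3
```

```text
t 13.4 Fy 5.2 (x 0.7 z -3.3) ang -125.0 r 80.0
t 13.8 Fy 5.1 (x 1.3 z -3.7) ang -129.4 r 80.1
t 14.0 Fy 5.0 (x 0.8 z -3.5) ang -130.9 r 80.2
t 14.3 Fy 5.6 (x 1.0 z -3.2) ang -132.4 r 80.2
t 14.5 Fy 5.0 (x 1.6 z -3.3) ang -133.9 r 80.3
t 14.7 Fy 5.2 (x 1.4 z -2.9) ang -135.4 r 80.4
t 15.0 Fy 5.0 (x 1.7 z -2.9) ang -136.9 r 80.4
t 15.2 Fy 5.1 (x 1.6 z -3.1) ang -138.4 r 80.5
```

```bash
python3 -m handwheel '[[[0,0,1.4],[0.0001,-0.002,0],0.76]]' >/dev/null&& python3 chk.py 6.3 && python3 -m handwheel '[[[0,0,1.4],[0.0001,-0.002,0],0.76]]' >/dev/null&& python3 chk.py 6.3 && python3 -m handwheel '[[[0,0,1.4],[0.0001,-0.002,0],0.76]]' >/dev/null&& python3 chk.py 6.3 && python3 -m handwheel '[[[0,0,1.4],[0.0001,-0.002,0],0.76]]' >/dev/null&& python3 chk.py 6.3 && python3 -m handwheel '[[[0,0,1.4],[0.0001,-0.002,0],0.76]]' >/dev/null&& python3 chk.py 6.3 && python3 -m handwheel '[[[0,0,1.4],[0.0001,-0.002,0],0.76]]' >/dev/null&& python3 chk.py 6.3 && python3 -m handwheel '[[[0,0,1.4],[0.0001,-0.002,0],0.76]]' >/dev/null&& python3 chk.py 6.3 && python3 -m handwheel '[[[0,0,1.4],[0.0001,-0.002,0],0.76]]' >/dev/null&& python3 chk.py 6.3 && python3 -m handwheel '[[[0,0,1.4],[0.0001,-0.002,0],0.76]]' >/dev/null&& python3 chk.py 6.3 && python3 -m handwheel '[[[0,0,1.4],[0.0001,-0.002,0],0.76]]' >/dev/null&& python3 chk.py 6.3
```

```text
t 15.4 Fy 5.1 (x 1.0 z -3.3) ang -139.9 r 80.5
t 15.6 Fy 5.1 (x 1.4 z -3.4) ang -141.3 r 80.6
t 15.8 Fy 5.0 (x 1.1 z -2.5) ang -142.8 r 80.6
t 15.9 Fy 5.4 (x 1.0 z -3.2) ang -144.2 r 80.7
t 16.1 Fy 5.0 (x 1.0 z -3.4) ang -145.7 r 80.7
t 16.3 Fy 4.6 (x 0.4 z -2.9) ang -147.2 r 80.8
t 16.5 Fy 5.4 (x 0.2 z -3.2) ang -148.6 r 80.8
t 16.7 Fy 5.9 (x 0.4 z -3.8) ang -150.1 r 80.8
t 16.9 Fy 5.1 (x -0.1 z -3.2) ang -151.6 r 80.8
t 17.0 Fy 4.8 (x 0.8 z -4.0) ang -153.0 r 80.8
```

```bash
python3 -m handwheel '[[[0,0,1.4],[0.0001,-0.002,0],0.76]]' >/dev/null&& python3 chk.py 6.3 && python3 -m handwheel '[[[0,0,1.4],[0.0001,-0.002,0],0.76]]' >/dev/null&& python3 chk.py 6.3 && python3 -m handwheel '[[[0,0,1.4],[0.0001,-0.002,0],0.76]]' >/dev/null&& python3 chk.py 6.3 && python3 -m handwheel '[[[0,0,1.4],[0.0001,-0.002,0],0.76]]' >/dev/null&& python3 chk.py 6.3 && python3 -m handwheel '[[[0,0,1.4],[0.0001,-0.002,0],0.76]]' >/dev/null&& python3 chk.py 6.3 && python3 -m handwheel '[[[0,0,1.4],[0.0001,-0.002,0],0.76]]' >/dev/null&& python3 chk.py 6.3 && python3 -m handwheel '[[[0,0,1.4],[0.0001,-0.002,0],0.76]]' >/dev/null&& python3 chk.py 6.3 && python3 -m handwheel '[[[0,0,1.4],[0.0001,-0.002,0],0.76]]' >/dev/null&& python3 chk.py 6.3 && python3 -m handwheel '[[[0,0,1.4],[0.0001,-0.002,0],0.76]]' >/dev/null&& python3 chk.py 6.3 && python3 -m handwheel '[[[0,0,1.4],[0.0001,-0.002,0],0.76]]' >/dev/null&& python3 chk.py 6.3
```

```text
t 17.2 Fy 5.1 (x 0.6 z -3.6) ang -154.5 r 80.9
t 17.4 Fy 6.0 (x 0.6 z -2.9) ang -156.0 r 80.9
t 17.6 Fy 5.7 (x 0.1 z -3.9) ang -157.5 r 80.9
t 17.8 Fy 5.9 (x -0.2 z -3.8) ang -158.9 r 81.0
t 17.9 Fy 5.5 (x 0.1 z -3.2) ang -160.4 r 81.0
t 18.1 Fy 5.6 (x -0.5 z -4.0) ang -161.8 r 81.0
t 18.3 Fy 5.2 (x -0.2 z -4.0) ang -163.3 r 81.0
t 18.5 Fy 5.4 (x 0.1 z -3.3) ang -164.7 r 81.1
t 18.7 Fy 5.5 (x 0.2 z -3.6) ang -166.2 r 81.1
t 18.9 Fy 4.9 (x 0.1 z -3.4) ang -167.6 r 81.1
```

```bash
python3 -m handwheel '[[[0,0,1.4],[0.0001,-0.002,0],0.76]]' >/dev/null&& python3 chk.py 6.3 && python3 -m handwheel '[[[0,0,1.4],[0.0001,-0.002,0],0.76]]' >/dev/null&& python3 chk.py 6.3 && python3 -m handwheel '[[[0,0,1.4],[0.0001,-0.002,0],0.76]]' >/dev/null&& python3 chk.py 6.3 && python3 -m handwheel '[[[0,0,1.4],[0.0001,-0.002,0],0.76]]' >/dev/null&& python3 chk.py 6.3 && python3 -m handwheel '[[[0,0,1.4],[0.0001,-0.002,0],0.76]]' >/dev/null&& python3 chk.py 6.3 && python3 -m handwheel '[[[0,0,1.4],[0.0001,-0.002,0],0.76]]' >/dev/null&& python3 chk.py 6.3 && python3 -m handwheel '[[[0,0,1.4],[0.0001,-0.002,0],0.76]]' >/dev/null&& python3 chk.py 6.3 && python3 -m handwheel '[[[0,0,1.4],[0.0001,-0.002,0],0.76]]' >/dev/null&& python3 chk.py 6.3 && python3 -m handwheel '[[[0,0,1.4],[0.0001,-0.002,0],0.76]]' >/dev/null&& python3 chk.py 6.3 && python3 -m handwheel '[[[0,0,1.4],[0.0001,-0.002,0],0.76]]' >/dev/null&& python3 chk.py 6.3
```

```text
t 19.1 Fy 5.9 (x 0.3 z -4.1) ang -169.1 r 81.1
t 19.2 Fy 5.6 (x -0.6 z -3.4) ang -170.5 r 81.1
t 19.4 Fy 5.3 (x -0.2 z -4.7) ang -171.9 r 81.2
t 19.6 Fy 5.4 (x 0.3 z -3.4) ang -173.4 r 81.2
t 19.8 Fy 5.3 (x -0.3 z -3.6) ang -174.8 r 81.2
t 20.0 Fy 5.6 (x -0.2 z -4.0) ang -176.3 r 81.2
t 20.1 Fy 5.7 (x -0.1 z -3.8) ang -177.6 r 81.2
t 20.3 Fy 6.9 (x -0.2 z -2.8) ang -178.9 r 81.2
```

```bash
python3 chk.py 20 4; python3 -m handwheel '[[[0,0,0.7],[0,-0.001,0],0.76],[[0,0,0],[0,0,0],0.76]]' >/dev/null&& python3 chk.py 7.8 4 && python3 -m handwheel '[[[0,0,0.4],[0,-0.0005,0],0.76],[[0,0,0],[0,0,0],0.76]]' >/dev/null&& python3 chk.py 7.8 4
```

```text
t 20.5 Fy 5.3 (x -0.1 z -3.5) ang -179.1 r 81.3
t 20.9 Fy 6.5 (x -0.1 z -3.4) ang -179.6 r 81.2
t 21.3 Fy 6.3 (x -0.1 z -3.3) ang -179.8 r 81.2
```

```bash
python3 -m handwheel '[[[0,0,0.7],[0,-0.001,0],0.76],[[0,0,0],[0,0,0],0.76]]' >/dev/null&& python3 chk.py 7.9 4 && python3 -m handwheel '[[[0,0,0.7],[0,-0.001,0],0.76],[[0,0,0],[0,0,0],0.76]]' >/dev/null&& python3 chk.py 7.9 4 && python3 -m handwheel '[[[0,0,0.4],[0,-0.0005,0],0.76],[[0,0,0],[0,0,0],0.76]]' >/dev/null&& python3 chk.py 7.9 4
```

```text
t 21.6 Fy 6.8 (x 0.4 z -3.0) ang 179.6 r 81.2
t 22.0 Fy 6.9 (x 0.3 z -2.6) ang 179.0 r 81.1
t 22.4 Fy 7.6 (x 0.3 z -3.0) ang 178.7 r 81.1
```

```bash
python3 -m handwheel '[[[0,0,0.7],[0,-0.001,0],0.76],[[0,0,0],[0,0,0],0.76]]' >/dev/null&& python3 chk.py 8.2 6 && python3 -m handwheel '[[[0,0,0.35],[0,-0.0005,0],0.76],[[0,0,0],[0,0,0],0.76]]' >/dev/null&& python3 chk.py 8.2 6
```

```text
t 22.8 Fy 8.1 (x 0.5 z -2.4) ang 178.1 r 81.1
t 23.3 Fy 8.3 (x 0.7 z -2.5) ang 177.9 r 81.1
```

```bash
python3 -m handwheel '[[[0,0,0],[0,0.002,0],0.76],[[0,0,0],[0,0.002,0],0.76],[[0,0,0],[0,0.001,0],0.76],[[0,0,0],[0,0,0],0.76]]' && python3 chk.py 2 4
```

```text
clock: 23.68
eef_pos: [443.3, -157.1, 107.8]
tool_rot: [-3.14, 0.003, -0.034]
force: [-0.2, 0.3, 0.1]
width: 20.2
gripper_force: 0.0
t 23.8 Fy -0.2 (x 0.2 z -0.3) ang 179.5 r 80.8
```

```bash
python3 -m handwheel '[[[0,0,0],[0,0,-0.01],0.76],[[0,0,0],[0,0,-0.02],0.76],[[0,0,0],[0,0,-0.03],0.76],[[0,0,0],[0,0,-0.04],0.76],[[0,0,0],[0,0,-0.02],0.76]]'
python3 -m handwheel '[[[0,0,0],[0,0,-0.02],0.76],[[0,0,0],[0,0,0],0.76],[[0,0,0],[0,0,0],0.76],[[0,0,0],[0,0,0],0.76]]'
python3 - <<'E'
from h import *
snap('scene','s9');snap('side','d9');print(ctrl.read_state()['force'])
# cone / other things moved? compare with earlier pictures
for a,b,reg in(('s7','s9',(255,200,285,225)),('d7','d9',(340,160,370,190)),('scene0','s9',(305,140,385,200)),('side0','d9',(250,225,330,285))):
    x,y,X,Y=reg;A=cv2.GaussianBlur(cv2.imread(f'pics/{a}.png'),(5,5),0)[y:Y,x:X].astype(int);B=cv2.GaussianBlur(cv2.imread(f'pics/{b}.png'),(5,5),0)[y:Y,x:X].astype(int)
    d=abs(A-B).max(2);print(a,b,d.mean().round(1),(d>50).sum())
b=cv2.imread('pics/s9.png')
E
```

```text
clock: 24.3
eef_pos: [445.4, -158.5, 231.6]
tool_rot: [3.141, -0.003, -0.034]
force: [0.4, -0.3, -0.7]
width: 20.2
gripper_force: 0.0
clock: 24.63
eef_pos: [443.8, -157.7, 247.6]
tool_rot: [-3.141, 0.001, -0.033]
force: [0.0, 0.3, 0.1]
width: 20.5
gripper_force: 0.0
[-1.09430349 -0.35008819  0.04611302]
s7 s9 9.6 36
d7 d9 7.3 21
scene0 s9 9.4 155
side0 d9 5.5 201
```

```bash
python3 -c "
from cell import ctrl
print(ctrl.finish_job())"
```

```text
the job is handed in; nothing more can be done
None
```

I set the citrus cone fully home in the collet and let go of it, then swung the lever clockwise until the push was about 3 N above free, backed the arm clear and handed the job in at about 25 s.

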